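# Sort the finished candles at the packing bench

### The arm

A 7-joint arm with a two-finger parallel gripper is mounted at the origin on the work surface. World frame = base frame: x ahead of the robot, y to its left, z up, the work surface at z = 0. Lengths are in m, angles in rad, forces in N, time in s.
With the tool pointing down it reaches from about 0.4 to 0.9 m from the base axis. Payload 5.5 kg.
Tool frame: the origin (TCP) lies between the finger pads; the fingertips stand ahead of it and the grasp point (between the pads) lies 3 mm ahead of it (manip.nose_length is the z of the fingertips in the tool frame, in m); z points along the fingers, y is the direction in which the jaws open and shut (so a half turn about z gives the same grasp; the last joint's range is limited). The gripper opens to 92 mm and grips with 3 to 60 N. Pads are 19 mm wide; open, the fingers measure 130 mm over their backs; the gripper's body (75 mm by 190 mm) begins 47 mm behind the grasp point.
Start: joints at [1.413, 0.501, -0.427, 1.55, 0.221, 1.138, -0.21], TCP at [0.266, -0.593, 0.221] pointing down, gripper open.
Joint ranges: [-2.88, 2.88], [-0.31, 2.03], [-1.54, 1.56], [0.2, 2.42], [-1.41, 4.55], [0.19, 2.02], [-2.57, 2.57]. Speed limits (rad/s): [2.57, 2.57, 3.14, 3.14, 3.14, 3.14, 3.14].

### API

Orientations are given as a unit quaternion [w, x, y, z].
In Python, from workcell import manip gives the robot as it stands.
- The arm moves only by the tool apply_moves, never from a script. Its argument "rows" is a list of rows, each a list of 7 numbers: the gripper's target within -1 to 1 (shut at 1, half-way at 0, fully open at -1), then the shift along the tool's x, y, z in mm, then the turn, a rotation vector about the tool's x, y, z in degrees. A call has 1 to 10 rows; each row shifts and turns the commanded pose from where the row before left it, along the tool's axes as they then stand; what a row does not reach is not made up. A row lasts 1/12 s, in which the tool goes at most 41.7 mm and 7.16 degrees, less where a joint would pass 70% of its speed; a pose out of reach is approached as far as the arm can. A call is refused whole if a number of a shift passes 41.7 or a number of a turn 7.16, either way. A call with a gripper value outside its range is refused whole. The fingers move at their own pace and stop on an object; "newtons" is the grip in N (left out, the last holds). Time passes only in rows, so rows that do not move let the fingers close. It gives the time, the measured TCP pose, the force and the opening at its end, in the units of the state.
- manip.observe(): the state, without advancing time (a new reading comes with each control period).
- manip.capture(name): name is "scene" or "top" or "wrist"; returns (picture, depth): 480x640x3 uint8, red, green, blue; 480x640 float32, m along the optical axis (not along the pixel's ray), 0 where there is no reading.
- manip.camera_params(name): a dict with "fx", "fy", "cx", "cy" (pixels), "position" and "orientation" of the camera in the world. Camera axes: x right, y down, z forward; pixel columns grow to the right and rows downward; lengths in m; the calibration is good to about 2 mm. A picture is of the moment at which its call begins: read the wrist's pose just before it. camera_params takes no time and is no camera call; for the wrist camera it gives the pose at the moment of the call.
- manip.sign_off(): hands the job in, once; it reports no verdict.
The state is a dict: "time_s": time; "qpos": joint angles; "dq": joint speeds; "effort": joint torques, N m; "eef_pos": TCP position; "orientation": TCP orientation; "force": force on the tool from outside, world axes, zero at the start; "torque": the same for the moment, N m; "finger_gap": finger opening in m.
Only numpy, scipy, OpenCV 4.12 (cv2) and the standard library are available. Lean on these libraries where they do the work, as an engineer would, in place of code of your own. Each camera call takes 0.05 s, during which the arm holds its last target.

### The job

Sort the five finished candles standing on the packing bench: stand both gold-lidded amber jars on the flat of the aluminium sheet pan, stand both silver tins on the floor of the yellow tray, and press the white gift jar with the black lid fully home into the round foam cutout of the open gift box. All end upright and let go, side by side and not stacked; set each one down gently, never letting it drop, and leave the steel pitcher and the label roll where they are.

Things in the scene. Friction and masses are not known exactly. Their poses are not given: they have to be found in the camera images.
- amber_jar_1: One of two identical finished candles in straight-sided amber glass jars with a cream paper label band and a gold metal screw lid: a closed upright cylinder 58 mm in diameter and 70 mm tall over the lid (lid the top 16 mm, flush with the glass), about 240 g. Origin at the centre of its underside, z up. It belongs on the aluminium sheet pan.
- amber_jar_2: One of two identical finished candles in straight-sided amber glass jars with a cream paper label band and a gold metal screw lid: a closed upright cylinder 58 mm in diameter and 70 mm tall over the lid (lid the top 16 mm, flush with the glass), about 240 g. Origin at the centre of its underside, z up. It belongs on the aluminium sheet pan.
- tin_1: One of two identical travel-size candle tins, silver aluminium with a silver screw lid and a grey label band: a closed upright cylinder 60 mm in diameter and 46 mm tall, about 140 g. Origin at the centre of its underside, z up. It belongs in the yellow tray.
- tin_2: One of two identical travel-size candle tins, silver aluminium with a silver screw lid and a grey label band: a closed upright cylinder 60 mm in diameter and 46 mm tall, about 140 g. Origin at the centre of its underside, z up. It belongs in the yellow tray.
- gift_jar: The gift candle: a white ceramic jar with a flush black lid, a closed upright cylinder 58 mm in diameter and 74 mm tall (lid the top 16 mm), its bottom edge bevelled by 4 mm, about 240 g. Origin at the centre of its underside, z up. It belongs in the foam of the gift box.
- sheet_pan: Aluminium baker's sheet pan, fixed, 165 mm (its x) by 241 mm (its y, long side) over the rolled rim, 26 mm high, sides flared; its flat floor, 150 by 226 mm, lies 3 mm above the bench. Origin at the centre of its underside, on the bench; z up. The two amber jars fit side by side, e.g. at y = +55 and -55 mm.
- yellow_tray: Yellow plastic stacking tray, fixed, 168 mm (its x) by 238 mm (its y, long side) over the rim, 40 mm high; inside 152 by 222 mm with upright walls, floor 4 mm above the bench. Origin at the centre of its underside, on the bench; z up. The two tins fit side by side, e.g. at y = +55 and -55 mm.
- gift_box: Open cream gift box, fixed, 124 mm square, 36 mm high, grey foam to 33 mm (its empty lid lies apart). Round central cutout, floor 6 mm above the bench; cheeks 1.2 mm tighter than the jar all round, lip flared to 64 mm over the top 10 mm. The jar stays up unless pushed straight down, 5 to 10 N, until it bottoms, 47 mm left above the foam. Origin: underside centre, on the cutout's axis; z up.
- pitcher: Stainless steel wax pitcher, open at the top, 110 mm across and 165 mm tall with a black side handle, standing at the right of the work. Bystander: leave it. Origin at the centre of its underside.
- label_roll: Roll of white paper labels standing flat, 90 mm across and 50 mm tall, with a cardboard core, standing at the left of the work. Bystander: leave it. Origin at the centre of its underside.
There are look-alikes about, which are no part of the job. Leave any blue look-alike of the amber_jar_2 alone.

How it is judged:
At the end, for the whole second after the job is handed in: Both amber jars stand on the sheet pan's floor and both tins on the yellow tray's floor, wholly inside, underside within 6 mm of it, within 0.1 rad of upright; the gift jar is in the cutout, within 4 mm of its axis, 3.5 mm of its floor and 0.07 rad of upright; all at rest (0.02 m/s) (x of amber_jar_1 in the frame of sheet_pan between -0.05 and 0.05 m and y of amber_jar_1 in the frame of sheet_pan between -0.088 and 0.088 m and z of amber_jar_1 in the frame of sheet_pan between -0.001 and 0.009 m and angle between each of amber_jar_1, amber_jar_2, tin_1, tin_2's own z axis and vertical below 0.1 rad and linear speed of each of amber_jar_1, amber_jar_2, tin_1, tin_2, gift_jar below 0.02 m/s and angular speed of each of amber_jar_1, amber_jar_2, tin_1, tin_2, gift_jar below 0.3 rad/s and x of amber_jar_2 in the frame of sheet_pan between -0.05 and 0.05 m and y of amber_jar_2 in the frame of sheet_pan between -0.088 and 0.088 m and z of amber_jar_2 in the frame of sheet_pan between -0.001 and 0.009 m and x of tin_1 in the frame of yellow_tray between -0.048 and 0.048 m and y of tin_1 in the frame of yellow_tray between -0.083 and 0.083 m and z of tin_1 in the frame of yellow_tray between 0 and 0.01 m and x of tin_2 in the frame of yellow_tray between -0.048 and 0.048 m and y of tin_2 in the frame of yellow_tray between -0.083 and 0.083 m and z of tin_2 in the frame of yellow_tray between 0 and 0.01 m and horizontal distance between gift_jar and gift_box below 0.004 m and z of gift_jar in the frame of gift_box between 0.002 and 0.0095 m and angle between gift_jar's own z axis and vertical below 0.07 rad); the robot touches nothing.
It fails at once if the pitcher or the label roll is pushed by more than 30 mm or tipped by more than 0.3 rad (distance of any of pitcher, label_roll from where it was at the start of the episode above 0.03 m or angle between any of pitcher, label_roll's own z axis and vertical above 0.3 rad).
It fails at once if a candle is dropped: out of the fingers and moving faster than 0.7 m/s (a free fall of some 25 mm) ((linear speed of amber_jar_1 above 0.7 m/s and contact force between amber_jar_1 and the fingers below 0.05 N) or (linear speed of amber_jar_2 above 0.7 m/s and contact force between amber_jar_2 and the fingers below 0.05 N) or (linear speed of tin_1 above 0.7 m/s and contact force between tin_1 and the fingers below 0.05 N) or (linear speed of tin_2 above 0.7 m/s and contact force between tin_2 and the fingers below 0.05 N) or (linear speed of gift_jar above 0.7 m/s and contact force between gift_jar and the fingers below 0.05 N)).
It also fails if it takes over 122 s, if anything falls off the work surface, if the arm or the gripper's body presses on something with over 40 N, if the wrist force passes 120 N, or if a joint passes its speed limit or range.

## Working session

There is one attempt and no reset: what is moved stays moved. The work goes in short steps, Python scripts to look and compute and a tool call to move; the robot and the scene stay as the last step left them, time stands still between calls to the robot, and variables do not carry over. Pictures are saved under pics/ and viewed, and the job is handed in when it is done.

Besides the shell and the picture viewer there is one more tool, called after "Request:" by a JSON object that holds its "method" and its "body". apply_moves: Moves the arm, as the interface text tells. Its arguments: {"type":"object","properties":{"rows":{"type":"array"},"newtons":{"type":"number"}},"required":["rows"]}

```bash
mkdir -p pics; ls
cat > h.py <<'E'
import numpy as np, cv2
from workcell import manip
from scipy.spatial.transform import Rotation as R
def rot(q): return R.from_quat([q[1],q[2],q[3],q[0]]).as_matrix()
def snap(name,fn):
    p=manip.camera_params(name); im,d=manip.capture(name)
    cv2.imwrite(f'pics/{fn}.png',im[:,:,::-1]); np.savez(f'pics/{fn}.npz',im=im,d=d,**{k:np.array(v) for k,v in p.items()})
    return im,d,p
def load(fn):
    z=np.load(f'pics/{fn}.npz'); return z['im'],z['d'],z
def pts(d,p):
    v,u=np.mgrid[0:480,0:640]
    c=np.stack([(u-p['cx'])/p['fx']*d,(v-p['cy'])/p['fy']*d,d],-1)
    return c@rot(p['orientation']).T+np.array(p['position'])
def ray(u,v,p,z):
    r=rot(p['orientation'])@np.array([(u-p['cx'])/p['fx'],(v-p['cy'])/p['fy'],1]); o=np.array(p['position'])
    return o+r*(z-o[2])/r[2]
E
python3 - <<'E'
from h import *
print(manip.observe(), manip.nose_length)
for n in ('top','scene'):
    im,d,p=snap(n,n+'0'); print(n,p)
E
```

```text
pics
{'time_s': 0.0, 'qpos': array([ 1.4132183 ,  0.50186066, -0.42674786,  1.55146719,  0.22079361,
        1.13828572, -0.21027489]), 'dq': array([ 0.00096625,  0.00042704, -0.00092236, -0.00032677, -0.00149476,
       -0.00286552,  0.00125272]), 'effort': array([-6.67726090e-04, -5.66592371e+01, -5.81580386e+00, -2.79110420e+01,
       -6.84460904e-02,  3.08552035e-02,  1.68603306e-04]), 'eef_pos': array([ 0.26515031, -0.59267082,  0.21995935]), 'orientation': array([-9.68606600e-04,  9.77944816e-01,  2.08861120e-01, -1.78199469e-04]), 'force': array([-0.69570266, -0.1750931 , -0.40979082]), 'torque': array([ 0.02848962, -0.00944794, -0.027431  ]), 'finger_gap': 0.09185822081723534} 0.022
top {'fx': 486.84229920554503, 'fy': 486.84229920554503, 'cx': 326.86384204100193, 'cy': 245.95486746541204, 'position': array([2.57482059e-01, 9.22688628e-04, 1.58518652e+00]), 'orientation': array([-0.04462424,  0.70928686, -0.70132606,  0.05534056])}
scene {'fx': 583.2927597677772, 'fy': 583.2927597677772, 'cx': 320.78065917561946, 'cy': 224.3765814078535, 'position': array([ 0.96383652, -0.55646352,  1.35143348]), 'orientation': array([-0.23992555,  0.90765063,  0.33165309, -0.0928024 ])}
```

View pics/top0.png

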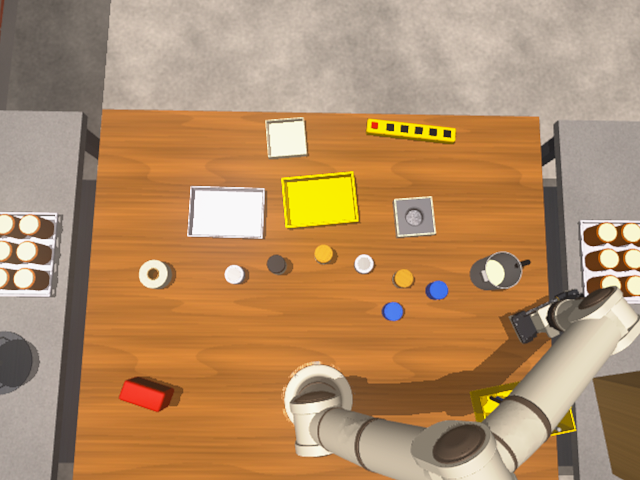

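View pics/scene0.png

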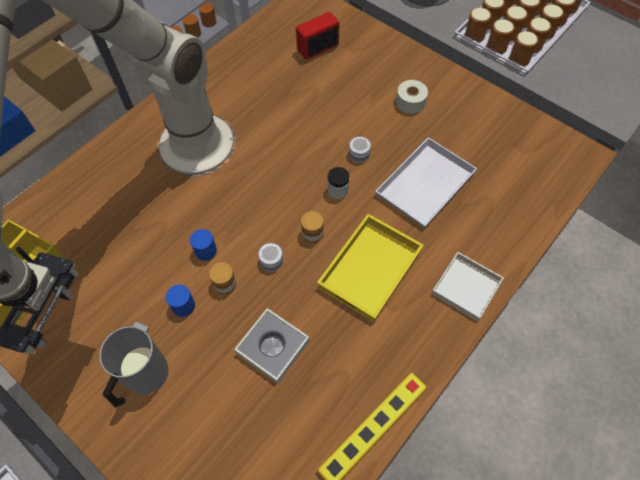

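The top view shows two gold lids at (323,254) and (403,278), two silver tins at (234,274) and (364,264), and a black lid at (277,264). It also shows blue look-alikes at (393,311) and (437,290), which I'll leave alone. The pan is at (227,212), the yellow tray at (320,200), and the box with foam at (415,216). The empty gift-box lid is at (286,138).

Run:
```python
from h import *
im,d,p=load('top0'); P=pts(d,p)
S,ds,ps=load('scene0'); PS=pts(ds,ps)
print('bench z', np.median(P[300:330,200:280,2]), np.median(PS[300:400,440:450,2]))
objs={'amberA':(323,254,.07),'amberB':(403,278,.07),'tinA':(234,274,.046),'tinB':(364,264,.046),'gift':(277,264,.074),'blue1':(393,311,.07),'blue2':(437,290,.07),'roll':(154,274,.05),'pitch':(497,271,.165)}
for n,(u,v,h) in objs.items():
    c=ray(u,v,p,h)
    out=[n]
    for Q in (P,PS):
        m=(abs(Q[...,2]-h)<.008)&(np.hypot(Q[...,0]-c[0],Q[...,1]-c[1])<.065)&True
        q=Q[m][:,:2].astype(np.float32)
        (cc,r)=cv2.minEnclosingCircle(q); out+= [len(q),np.round(np.median(Q[m][:,2]),4),q.mean(0).round(4),np.round(cc,4),round(r,4)]
    print(*out)
# containers
for n,(u,v,h,w,lo,hi) in {'pan':(227,212,.026,.16,.018,.034),'tray':(320,200,.04,.16,.032,.048),'box':(415,216,.036,.1,.027,.045)}.items():
    c=ray(u,v,p,h)
    for Q in (P,PS):
        m=(Q[...,2]>lo)&(Q[...,2]<hi)&(np.hypot(Q[...,0]-c[0],Q[...,1]-c[1])<w)
        q=Q[m][:,:2].astype(np.float32)
        print(n,len(q),cv2.minAreaRect(q*1000),np.median(Q[m][:,2]))
big=np.hstack([cv2.resize(im[240:330,380:460],None,fx=4,fy=4),cv2.resize(im[220:310,200:290],None,fx=4,fy=4)])
cv2.imwrite('pics/crop0.png',big[:,:,::-1])
cv2.imwrite('pics/crop1.png',cv2.resize(S[120:390,150:450],None,fx=2,fy=2,interpolation=2)[:,:,::-1])
```

```text
bench z -0.000227584616887877 0.00041978396994724054
amberA 259 0.0698 [ 0.4522 -0.008 ] [ 0.4524 -0.0085] 0.0291 373 0.071 [ 0.456  -0.0122] [ 0.4552 -0.0109] 0.0307
amberB 268 0.0696 [ 0.3771 -0.2602] [ 0.378  -0.2601] 0.0294 429 0.0707 [ 0.3819 -0.2642] [ 0.3809 -0.263 ] 0.0306
tinA 283 0.0456 [0.3857 0.2729] [0.3855 0.2733] 0.0305 309 0.0471 [0.3895 0.2681] [0.3894 0.2697] 0.0314
tinB 277 0.0462 [ 0.4236 -0.1379] [ 0.4241 -0.1373] 0.0305 426 0.0473 [ 0.4286 -0.1418] [ 0.4276 -0.1397] 0.0321
gift 268 0.0733 [0.417  0.1387] [0.4176 0.1396] 0.0292 342 0.0746 [0.4212 0.1347] [0.4189 0.1375] 0.0317
blue1 268 0.0699 [ 0.2744 -0.2264] [ 0.2745 -0.2267] 0.029 402 0.0711 [ 0.2791 -0.2306] [ 0.2774 -0.2285] 0.0313
blue2 272 0.0693 [ 0.3418 -0.3684] [ 0.3415 -0.3692] 0.0296 460 0.0711 [ 0.3468 -0.3724] [ 0.3458 -0.371 ] 0.0301
roll 568 0.0499 [0.3828 0.5254] [0.3839 0.5254] 0.046 550 0.0506 [0.3873 0.5205] [0.3826 0.5186] 0.0511
pitch 154 0.1642 [ 0.387  -0.5071] [ 0.3954 -0.53  ] 0.0583 342 0.165 [ 0.385  -0.5139] [ 0.3966 -0.5324] 0.058
pan 399 ((590.64599609375, 309.55621337890625), (244.00155639648438, 168.59239196777344), 89.14948272705078) 0.024697165859007386
pan 628 ((591.7332153320312, 307.63232421875), (246.43629455566406, 169.34768676757812), 88.98607635498047) 0.02543735215226417
tray 614 ((633.3917236328125, 5.6480255126953125), (169.7853546142578, 238.3509979248047), 6.293841361999512) 0.03887616417712758
tray 1117 ((595.3059692382812, -0.0191802978515625), (249.64500427246094, 243.0080108642578), 6.393802642822266) 0.040147434193748
box 1128 ((581.7323608398438, -304.4140319824219), (126.09819793701172, 125.84883117675781), 4.7773613929748535) 0.03276922891724021
box 2368 ((584.1812744140625, -306.4903869628906), (127.158203125, 125.93685913085938), 5.058019161224365) 0.03417768174003499
```

View pics/crop1.png

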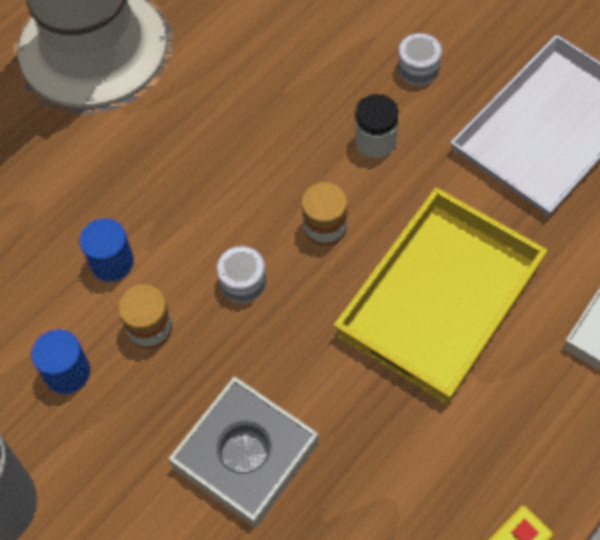

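The crop confirms the candidates. The gold lids over amber and cream at crop (325,210) and (144,315) are the ambers. The plain blue ones at (107,250) and (60,360) are the look-alikes and stay put. The black-lidded white jar is at (376,125), and the silver tins are at (420,58) and (241,273). I'll start with the right-hand amber.

```bash
cat > g.py <<'E'
import sys
from h import *
# usage: g.py x y z phi_deg  (TCP target, tool down, tool x at phi) -> total deltas in tool frame; pure translation first
def info(t=None,phi=None):
    s=manip.observe(); M=rot(s['orientation']); p=s['eef_pos']
    print('t',round(s['time_s'],2),'tcp',p.round(4),'phi',round(np.degrees(np.arctan2(M[1,0],M[0,0])),2),'tilt',np.degrees([M[0,2],M[1,2]]).round(2),'F',s['force'].round(1),'gap',round(s['finger_gap'],4),'q',s['qpos'].round(2))
    if t is not None:
        D=M.T@(np.array(t)-p)*1000; print('tool delta mm',D.round(1),'norm',np.linalg.norm(D).round(1))
        if phi is not None:
            f=np.radians(phi); G=np.array([[np.cos(f),np.sin(f),0],[np.sin(f),-np.cos(f),0],[0,0,-1]])
            print('rotvec deg',np.degrees(R.from_matrix(M.T@G).as_rotvec()).round(2))
if __name__=='__main__':
    a=list(map(float,sys.argv[1:])); info(a[:3] or None,a[3] if len(a)>3 else None)
E
python3 g.py .380 -.262 .20 27
```

```text
t 0.1 tcp [ 0.2652 -0.5927  0.2201] phi 24.11 tilt [-0.04  0.09] F [-0.3 -0.2 -0.4] gap 0.0916 q [ 1.41  0.5  -0.43  1.55  0.22  1.14 -0.21]
tool delta mm [ 239.9 -254.9   20.5] norm 350.7
rotvec deg [-0.1  -0.01 -2.89]
```

Request:
{"method": "apply_moves", "body": {"rows": [[-1,24,-25.5,2,0,0,0],[-1,24,-25.5,2,0,0,0],[-1,24,-25.5,2,0,0,0],[-1,24,-25.5,2,0,0,0],[-1,24,-25.5,2,0,0,0],[-1,24,-25.5,2,0,0,0],[-1,24,-25.5,2,0,0,0],[-1,24,-25.5,2,0,0,0],[-1,24,-25.5,2,0,0,0],[-1,24,-25.5,2,0,0,0]], "newtons": 30}}

```text
time_s: 0.93
eef_pos: [0.3804, -0.2608, 0.2008]
orientation: [-0.0, 0.978, 0.209, -0.0]
force: [2.0, 0.5, 0.3]
finger_gap: 0.092
```

Request:
{"method": "apply_moves", "body": {"rows": [[-1,0,0,0,0,0,0],[-1,0,0,0,0,0,0]]}}

```text
time_s: 1.1
eef_pos: [0.3809, -0.2604, 0.201]
orientation: [-0.0, 0.977, 0.211, -0.0]
force: [0.7, -0.5, 0.2]
finger_gap: 0.092
```

```bash
python3 g.py .380 -.262 .20 27
python3 - <<'E'
from h import *
im,d,p=snap('wrist','w1'); print(p)
E
```

```text
t 1.1 tcp [ 0.3809 -0.2604  0.201 ] phi 24.39 tilt [-0.02  0.  ] F [ 0.7 -0.5  0.2] gap 0.092 q [ 1.09  0.2  -0.61  2.02  0.14  0.96 -0.74]
tool delta mm [-1.5  1.1  1. ] norm 2.1
rotvec deg [-0.01  0.02 -2.61]
{'fx': 377.98429634120214, 'fy': 377.98429634120214, 'cx': 312.872012609981, 'cy': 238.51575936005798, 'position': array([ 0.44309772, -0.23256194,  0.36435168]), 'orientation': array([ 0.10761405,  0.83378507, -0.53710686, -0.06883239])}
```

View pics/w1.png

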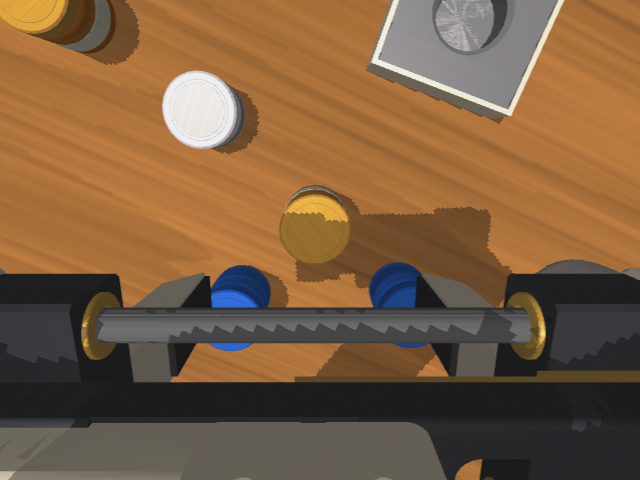

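The wrist view has the gold-lidded jar at (314,228), midway between the fingers. The tin is at (200,110), the cutout at (468,18), and the blue ones are at (235,310) and (405,305).

```bash
cat > wm.py <<'E'
from h import *
def top(fn,c,h,rad=.06,tol=.006):
    im,d,p=load(fn); Q=pts(d,p)
    m=(abs(Q[...,2]-h)<tol)&(np.hypot(Q[...,0]-c[0],Q[...,1]-c[1])<rad)
    k=np.zeros(m.shape,np.uint8); k[m]=1
    n,l,st,ce=cv2.connectedComponentsWithStats(k); i=1+np.argmax(st[1:,4]); q=Q[l==i][:,:2].astype(np.float32)
    cc,r=cv2.minEnclosingCircle(q); 
    # ray centroid
    print(fn,c,len(q),'z',np.median(Q[l==i][:,2]).round(4),'mean',q.mean(0).round(4),'circ',np.round(cc,4),round(r,4),'px',ce[i].round(0))
E
python3 - <<'E'
from wm import *
top('w1',(.38,-.262),.07); top('w1',(.426,-.139),.046)
E
```

```text
w1 (0.38, -0.262) 3968 z 0.0699 mean [ 0.3807 -0.2623] circ [ 0.3797 -0.2628] 0.0291 px [314. 229.]
w1 (0.426, -0.139) 4607 z 0.046 mean [ 0.4267 -0.1405] circ [ 0.4262 -0.1398] 0.0303 px [199. 109.]
```

Request:
{"method": "apply_moves", "body": {"rows": [[-1,-1.7,1.5,10,0,0,0],[-1,0,0,25,0,0,0],[-1,0,0,30,0,0,0],[-1,0,0,30,0,0,0],[-1,0,0,25,0,0,0],[-1,0,0,20,0,0,0],[-1,0,0,10,0,0,0],[-1,0,0,5,0,0,0],[-1,0,0,0,0,0,0]]}}

```text
time_s: 1.9
eef_pos: [0.3786, -0.2649, 0.045]
orientation: [-0.001, 0.978, 0.208, -0.001]
force: [0.5, -1.1, 0.1]
finger_gap: 0.0919
```

Request:
{"method": "apply_moves", "body": {"rows": [[1,0,0,0,0,0,0],[1,0,0,0,0,0,0],[1,0,0,0,0,0,0],[1,0,0,0,0,0,0],[1,0,0,0,0,0,0],[1,0,0,0,0,0,0]]}}

```text
time_s: 2.4
eef_pos: [0.3795, -0.2644, 0.0465]
orientation: [0.0, 0.978, 0.209, 0.0]
force: [-0.7, 0.7, 4.6]
finger_gap: 0.057
```

```bash
python3 g.py
```

```text
t 2.4 tcp [ 0.3795 -0.2644  0.0465] phi 24.11 tilt [ 0.   -0.01] F [-0.7  0.7  4.6] gap 0.057 q [ 0.97  0.46 -0.5   2.13  0.37  0.63 -0.94]
```

Request:
{"method": "apply_moves", "body": {"rows": [[1,0,0,-5,0,0,0],[1,0,0,-10,0,0,0],[1,0,0,-20,0,0,-5],[1,0,0,-20,0,0,-7],[1,0,0,-20,0,0,-7],[1,0,0,-20,0,0,-7],[1,0,0,-20,0,0,-7],[1,0,0,-20,0,0,-7],[1,0,0,-10,0,0,-7],[1,0,0,-5,0,0,-7]]}}

```text
time_s: 3.23
eef_pos: [0.3802, -0.2651, 0.1984]
orientation: [0.002, 0.775, 0.632, -0.0]
force: [0.5, 0.9, -3.2]
finger_gap: 0.0575
```

Request:
{"method": "apply_moves", "body": {"rows": [[1,0,0,0,0,0,-7],[1,0,0,0,0,0,-5],[1,0,0,0,0,0,0]]}}

```text
time_s: 3.48
eef_pos: [0.3792, -0.2645, 0.1966]
orientation: [0.0, 0.705, 0.709, -0.0]
force: [0.2, -0.1, -2.8]
finger_gap: 0.0572
```

```bash
python3 g.py .591 .255 .2 90
```

```text
t 3.48 tcp [ 0.3792 -0.2645  0.1966] phi 90.28 tilt [-0.01 -0.03] F [ 0.2 -0.1 -2.8] gap 0.0572 q [ 1.32  0.26 -0.87  2.02  0.24  0.97  0.33]
tool delta mm [518.5 214.4  -3.7] norm 561.1
rotvec deg [-0.01  0.03  0.28]
```

Request:
{"method": "apply_moves", "body": {"rows": [[1,15,6.2,0,0,0,0],[1,30,12.4,0,0,0,0],[1,34,14,0,0,0,0],[1,34,14,0,0,0,0],[1,34,14,0,0,0,0],[1,34,14,0,0,0,0],[1,34,14,0,0,0,0],[1,34,14,0,0,0,0],[1,34,14,0,0,0,0],[1,34,14,0,0,0,0]]}}

```text
time_s: 4.32
eef_pos: [0.5096, 0.0541, 0.1962]
orientation: [0.0, 0.708, 0.707, -0.0]
force: [0.8, 0.0, -2.6]
finger_gap: 0.0574
```

Request:
{"method": "apply_moves", "body": {"rows": [[1,34,14,0,0,0,0],[1,34,14,0,0,0,0],[1,34,14,0,0,0,0],[1,34,14,0,0,0,0],[1,34,14,0,0,0,0],[1,31,13,0,0,0,0],[1,15,6.2,0,0,0,0],[1,0,0,0,0,0,0],[1,0,0,0,0,0,0]]}}

```text
time_s: 5.07
eef_pos: [0.5975, 0.2701, 0.1957]
orientation: [-0.0, 0.706, 0.708, -0.0]
force: [-0.4, -0.1, -2.4]
finger_gap: 0.057
```

```bash
python3 g.py .591 .255 .0505 90
python3 - <<'E'
from h import *
im,d,p=snap('wrist','w2')
E
```

```text
t 5.07 tcp [0.5975 0.2701 0.1957] phi 90.12 tilt [-0.08 -0.  ] F [-0.4 -0.1 -2.4] gap 0.057 q [ 0.11  0.65 -0.86  1.55  0.52  1.18 -0.85]
tool delta mm [-15.1  -6.3 145.2] norm 146.1
rotvec deg [-0.08 -0.    0.12]
```

View pics/w2.png

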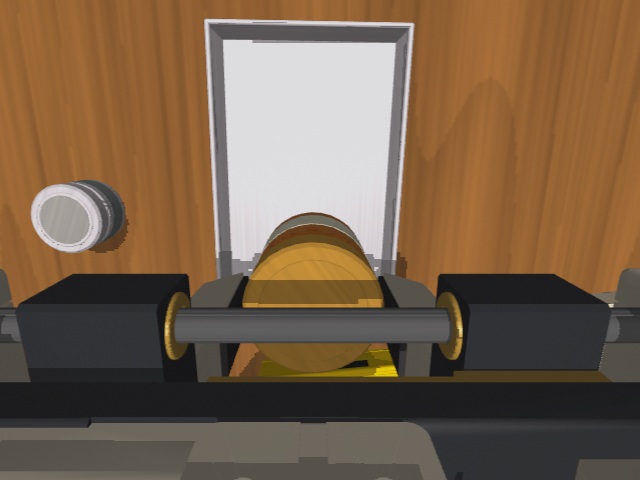

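The jar is held upright between the fingers at (315,305), with the pan at (310,150). It's about 15 mm too far along +y, so I'll correct that and go down.

Request:
{"method": "apply_moves", "body": {"rows": [[1,-15,-6.3,5,0,0,0],[1,0,0,20,0,0,0],[1,0,0,30,0,0,0],[1,0,0,30,0,0,0],[1,0,0,25,0,0,0],[1,0,0,15,0,0,0],[1,0,0,10,0,0,0],[1,0,0,5,0,0,0],[1,0,0,0,0,0,0],[1,0,0,0,0,0,0]]}}

```text
time_s: 5.95
eef_pos: [0.5928, 0.2542, 0.0573]
orientation: [0.0, 0.707, 0.708, 0.001]
force: [-0.6, 0.5, -1.6]
finger_gap: 0.0575
```

Request:
{"method": "apply_moves", "body": {"rows": [[1,0,0,1,0,0,0],[1,0,0,1,0,0,0],[1,0,0,1,0,0,0],[1,0,0,0,0,0,0]]}}

```text
time_s: 6.28
eef_pos: [0.5922, 0.2539, 0.0534]
orientation: [0.0, 0.706, 0.708, 0.0]
force: [-0.2, 0.4, -2.6]
finger_gap: 0.0571
```

Request:
{"method": "apply_moves", "body": {"rows": [[1,0,0,1,0,0,0],[1,0,0,1,0,0,0],[1,0,0,1,0,0,0],[1,0,0,0.5,0,0,0],[1,0,0,0,0,0,0]]}}

```text
time_s: 6.7
eef_pos: [0.5919, 0.2539, 0.0496]
orientation: [0.0, 0.706, 0.708, -0.0]
force: [-0.2, -0.7, -0.5]
finger_gap: 0.0569
```

Request:
{"method": "apply_moves", "body": {"rows": [[1,0,0,0.5,0,0,0],[-0.65,0,0,0,0,0,0],[-0.65,0,0,0,0,0,0],[-0.65,0,0,0,0,0,0]]}}

```text
time_s: 7.03
eef_pos: [0.5924, 0.2541, 0.0492]
orientation: [0.0, 0.706, 0.708, 0.0]
force: [0.0, 0.0, -0.1]
finger_gap: 0.0723
```

Request:
{"method": "apply_moves", "body": {"rows": [[-0.65,0,0,-5,0,0,0],[-0.65,0,0,-15,0,0,0],[-0.65,0,0,-25,0,0,0],[-0.65,0,0,-35,0,0,0],[-1,0,0,-35,0,0,0],[-1,0,0,-25,0,0,0],[-1,0,0,-10,0,0,0],[-1,0,0,0,0,0,0]]}}

```text
time_s: 7.7
eef_pos: [0.5937, 0.2553, 0.2034]
orientation: [0.001, 0.706, 0.708, 0.003]
force: [-0.4, 0.2, -0.2]
finger_gap: 0.0913
```

```bash
python3 g.py .4535 -.0105 .2 90
python3 - <<'E'
from wm import *
snap('top','t3'); snap('wrist','w3')
for f in('t3','w3'):top(f,(.592,.254),.073)
E
```

```text
t 7.7 tcp [0.5937 0.2553 0.2034] phi 90.11 tilt [0.36 0.14] F [-0.4  0.2 -0.2] gap 0.0913 q [ 0.15  0.62 -0.87  1.57  0.51  1.18 -0.83]
tool delta mm [-265.5 -140.8    1.9] norm 300.5
rotvec deg [ 0.36 -0.14  0.11]Traceback (most recent call last):
  File "<stdin>", line 3, in <module>
  File "wm.py", line 6, in top
    n,l,st,ce=cv2.connectedComponentsWithStats(k); i=1+np.argmax(st[1:,4]); q=Q[l==i][:,:2].astype(np.float32)
                                                       ~~~~~~~~~^^^^^^^^^^
    return _wrapfunc(a, 'argmax', axis=axis, out=out, **kwds)
    return bound(*args, **kwds)
ValueError: attempt to get argmax of an empty sequence
```

View pics/w3.png

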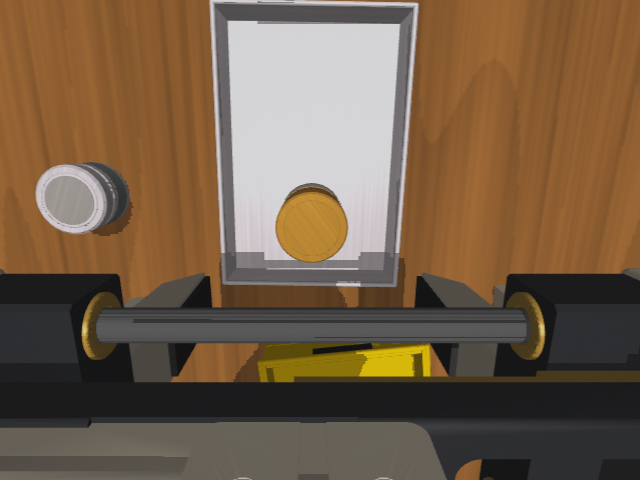

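The jar stands upright in the pan at (312,227), clear of the rim. Next is the second amber jar. I'll also take tin 1's position from this view.

Run:
```python
from wm import *
top('w3',(.592,.254),.073);top('w3',(.387,.271),.046)
```

```text
w3 (0.592, 0.254) 4079 z 0.073 mean [0.592 0.255] circ [0.5919 0.2538] 0.0292 px [311. 227.]
w3 (0.387, 0.271) 3998 z 0.046 mean [0.3895 0.2727] circ [0.3872 0.2718] 0.0309 px [ 71. 199.]
```

Request:
{"method": "apply_moves", "body": {"rows": [[-1,-20,-10.6,0,0,0,0],[-1,-35,-18.6,0,0,0,0],[-1,-35,-18.6,0,0,0,0],[-1,-35,-18.6,0,0,0,0],[-1,-35,-18.6,0,0,0,0],[-1,-35,-18.6,0,0,0,0],[-1,-35,-18.6,0,0,0,0],[-1,-22,-11.6,0,0,0,0],[-1,-10,-5,0,0,0,0],[-1,0,0,0,0,0,0]]}}

```text
time_s: 8.63
eef_pos: [0.4508, -0.0122, 0.1971]
orientation: [-0.001, 0.708, 0.706, -0.002]
force: [-0.1, 1.1, -0.2]
finger_gap: 0.0918
```

```bash
python3 - <<'E'
from wm import *
manip.capture('wrist');snap('wrist','w4')
top('w4',(.4535,-.0105),.07);top('w4',(.418,.138),.074)
E
python3 g.py .4535 -.0105 .046 90
```

```text
w4 (0.4535, -0.0105) 4085 z 0.07 mean [ 0.4539 -0.0093] circ [ 0.4539 -0.0105] 0.0291 px [315. 227.]
w4 (0.418, 0.138) 4659 z 0.0736 mean [0.4193 0.1309] circ [0.4189 0.1368] 0.0292 px [265.  29.]
t 8.73 tcp [ 0.453  -0.0086  0.1981] phi 90.02 tilt [-0.09  0.04] F [ 0.3  0.5 -0.4] gap 0.0917 q [ 0.85  0.27 -1.    2.03  0.28  0.98 -0.3 ]
tool delta mm [ -2.    0.7 152.1] norm 152.1
rotvec deg [-0.09 -0.04  0.02]
```

Request:
{"method": "apply_moves", "body": {"rows": [[-1,-2,0.7,10,0,0,0],[-1,0,0,25,0,0,0],[-1,0,0,30,0,0,0],[-1,0,0,30,0,0,0],[-1,0,0,25,0,0,0],[-1,0,0,20,0,0,0],[-1,0,0,9,0,0,0],[-1,0,0,3,0,0,0],[-1,0,0,0,0,0,0]]}}

```text
time_s: 9.48
eef_pos: [0.4542, -0.0089, 0.0463]
orientation: [-0.001, 0.706, 0.709, -0.0]
force: [0.6, -0.6, -0.5]
finger_gap: 0.0918
```

Request:
{"method": "apply_moves", "body": {"rows": [[1,0,0,0,0,0,0],[1,0,0,0,0,0,0],[1,0,0,0,0,0,0],[1,0,0,0,0,0,0],[1,0,0,0,0,0,0],[1,0,0,0,0,0,0]]}}

```text
time_s: 9.98
eef_pos: [0.4544, -0.0107, 0.0474]
orientation: [0.0, 0.707, 0.708, -0.0]
force: [-0.3, -0.1, 3.0]
finger_gap: 0.0572
```

Request:
{"method": "apply_moves", "body": {"rows": [[1,0,0,-5,0,0,0],[1,0,0,-15,0,0,0],[1,0,0,-25,0,0,0],[1,0,0,-30,0,0,0],[1,0,0,-30,0,0,0],[1,0,0,-25,0,0,0],[1,0,0,-15,0,0,0],[1,0,0,-5,0,0,0],[1,0,0,0,0,0,0]]}}

```text
time_s: 10.73
eef_pos: [0.455, -0.0107, 0.198]
orientation: [0.001, 0.707, 0.708, 0.0]
force: [-0.3, 0.2, -3.3]
finger_gap: 0.0575
```

```bash
python3 g.py .591 .363 .2 90
```

```text
t 10.73 tcp [ 0.455  -0.0107  0.198 ] phi 90.08 tilt [ 0.12 -0.07] F [-0.3  0.2 -3.3] gap 0.0575 q [ 0.85  0.28 -1.01  2.03  0.28  0.98 -0.3 ]
tool delta mm [373.6 136.5  -2.2] norm 397.7
rotvec deg [0.12 0.07 0.08]
```

Request:
{"method": "apply_moves", "body": {"rows": [[1,15,5.5,0,0,0,0],[1,30,11,0,0,0,0],[1,35,12.8,0,0,0,0],[1,35,12.8,0,0,0,0],[1,35,12.8,0,0,0,0],[1,35,12.8,0,0,0,0],[1,35,12.8,0,0,0,0],[1,35,12.8,0,0,0,0],[1,35,12.8,0,0,0,0],[1,35,12.8,0,0,0,0]]}}

```text
time_s: 11.57
eef_pos: [0.5719, 0.3157, 0.1939]
orientation: [-0.0, 0.706, 0.708, -0.002]
force: [0.4, 0.1, -2.1]
finger_gap: 0.057
```

Request:
{"method": "apply_moves", "body": {"rows": [[1,30,11,0,0,0,0],[1,15,5.5,0,0,0,0],[1,3.6,1,0,0,0,0],[1,0,0,0,0,0,0],[1,0,0,0,0,0,0],[1,0,0,0,0,0,0]]}}

```text
time_s: 12.07
eef_pos: [0.5901, 0.3611, 0.1958]
orientation: [0.001, 0.707, 0.707, -0.001]
force: [0.1, -0.2, -2.7]
finger_gap: 0.0575
```

```bash
python3 g.py .591 .363 .0505 90
```

```text
t 12.07 tcp [0.5901 0.3611 0.1958] phi 90.02 tilt [-0.06 -0.15] F [ 0.1 -0.2 -2.7] gap 0.0575 q [-0.05  0.72 -0.86  1.44  0.56  1.23 -0.97]
tool delta mm [  2.3   1.1 145.3] norm 145.3
rotvec deg [-0.06  0.15  0.02]
```

Request:
{"method": "apply_moves", "body": {"rows": [[1,1.5,1,5,0,0,0],[1,0,0,20,0,0,0],[1,0,0,30,0,0,0],[1,0,0,30,0,0,0],[1,0,0,25,0,0,0],[1,0,0,15,0,0,0],[1,0,0,10,0,0,0],[1,0,0,5,0,0,0],[1,0,0,0,0,0,0],[1,0,0,0,0,0,0]]}}

```text
time_s: 12.9
eef_pos: [0.5918, 0.3656, 0.0583]
orientation: [0.0, 0.707, 0.708, 0.001]
force: [0.5, 0.2, -2.4]
finger_gap: 0.0572
```

Request:
{"method": "apply_moves", "body": {"rows": [[1,0,0,1,0,0,0],[1,0,0,1,0,0,0],[1,0,0,1,0,0,0],[1,0,0,1,0,0,0],[1,0,0,0,0,0,0]]}}

```text
time_s: 13.32
eef_pos: [0.5911, 0.3649, 0.0531]
orientation: [0.0, 0.706, 0.708, 0.0]
force: [0.7, -0.8, -2.9]
finger_gap: 0.0575
```

Request:
{"method": "apply_moves", "body": {"rows": [[1,0,0,1,0,0,0],[1,0,0,1,0,0,0],[1,0,0,0.5,0,0,0],[1,0,0,0,0,0,0]]}}

```text
time_s: 13.65
eef_pos: [0.5911, 0.365, 0.0506]
orientation: [-0.0, 0.706, 0.708, 0.0]
force: [-0.1, 0.4, -1.4]
finger_gap: 0.0571
```

Request:
{"method": "apply_moves", "body": {"rows": [[1,0,0,0.7,0,0,0],[1,0,0,0,0,0,0],[-0.65,0,0,0,0,0,0],[-0.65,0,0,0,0,0,0],[-0.65,0,0,0,0,0,0]]}}

```text
time_s: 14.07
eef_pos: [0.5914, 0.3651, 0.0499]
orientation: [0.0, 0.706, 0.708, 0.0]
force: [0.2, 0.1, 0.3]
finger_gap: 0.0723
```

Request:
{"method": "apply_moves", "body": {"rows": [[-0.65,0,0,-5,0,0,0],[-0.65,0,0,-15,0,0,0],[-0.65,0,0,-25,0,0,0],[-0.65,0,0,-35,0,0,0],[-1,0,0,-35,0,0,0],[-1,0,0,-25,0,0,0],[-1,0,0,-10,0,0,0],[-1,0,0,0,0,0,0]]}}

```text
time_s: 14.73
eef_pos: [0.5926, 0.3667, 0.2046]
orientation: [0.001, 0.706, 0.708, 0.003]
force: [0.2, 0.3, 0.3]
finger_gap: 0.0913
```

```bash
python3 g.py .387 .2715 .2 90
python3 - <<'E'
from wm import *
snap('wrist','w5')
top('w5',(.592,.364),.073)
E
```

```text
t 14.73 tcp [0.5926 0.3667 0.2046] phi 90.11 tilt [0.33 0.21] F [0.2 0.3 0.3] gap 0.0913 q [-0.06  0.71 -0.86  1.43  0.55  1.24 -0.97]
tool delta mm [ -94.8 -205.8    3. ] norm 226.6
rotvec deg [ 0.33 -0.21  0.11]
w5 (0.592, 0.364) 3962 z 0.073 mean [0.591  0.3665] circ [0.5911 0.3652] 0.0293 px [309. 227.]
```

Both ambers are in the pan, lid tops at 73 mm as they should be. Next is tin 1.

Request:
{"method": "apply_moves", "body": {"rows": [[-1,-8,-18,0,0,0,0],[-1,-15,-33,0,0,0,0],[-1,-15,-33,0,0,0,0],[-1,-15,-33,0,0,0,0],[-1,-15,-33,0,0,0,0],[-1,-14,-30,0,0,0,0],[-1,-9,-19,0,0,0,0],[-1,-3.5,-7,0,0,0,0],[-1,0,0,0,0,0,0],[-1,0,0,0,0,0,0]]}}

```text
time_s: 15.62
eef_pos: [0.3861, 0.2697, 0.1995]
orientation: [0.0, 0.707, 0.707, 0.0]
force: [-0.5, -0.0, 0.4]
finger_gap: 0.0916
```

```bash
python3 - <<'E'
from wm import *
snap('wrist','w6')
top('w6',(.387,.2715),.046)
E
python3 g.py .387 .2715 .031 90
```

```text
w6 (0.387, 0.2715) 3740 z 0.0462 mean [0.3872 0.2729] circ [0.3871 0.2717] 0.0301 px [314. 217.]
t 15.67 tcp [0.3866 0.2702 0.1997] phi 90.04 tilt [0.01 0.06] F [ 0.1 -0.1  0.6] gap 0.0917 q [ 0.23  0.33 -1.05  1.99  0.34  1.   -0.98]
tool delta mm [  1.1   0.4 168.7] norm 168.7
rotvec deg [ 0.01 -0.06  0.04]
```

Request:
{"method": "apply_moves", "body": {"rows": [[-1,1,0.4,10,0,0,0],[-1,0,0,25,0,0,0],[-1,0,0,32,0,0,0],[-1,0,0,32,0,0,0],[-1,0,0,28,0,0,0],[-1,0,0,20,0,0,0],[-1,0,0,12,0,0,0],[-1,0,0,6,0,0,0],[-1,0,0,2,0,0,0],[-1,0,0,0,0,0,0]]}}

```text
time_s: 16.5
eef_pos: [0.3859, 0.2718, 0.0328]
orientation: [-0.0, 0.706, 0.708, 0.0]
force: [0.1, 0.2, 0.6]
finger_gap: 0.0915
```

Request:
{"method": "apply_moves", "body": {"rows": [[1,0,0,0,0,0,0],[1,0,0,0,0,0,0],[1,0,0,0,0,0,0],[1,0,0,0,0,0,0],[1,0,0,0,0,0,0],[1,0,0,0,0,0,0]]}}

```text
time_s: 17.0
eef_pos: [0.3862, 0.2711, 0.0333]
orientation: [0.0, 0.707, 0.708, 0.0]
force: [-0.1, -1.3, 3.7]
finger_gap: 0.0588
```

Request:
{"method": "apply_moves", "body": {"rows": [[1,0,0,-5,0,0,0],[1,0,0,-15,0,0,0],[1,0,0,-25,0,0,0],[1,0,0,-30,0,0,0],[1,0,0,-30,0,0,0],[1,0,0,-25,0,0,-3],[1,0,0,-20,0,0,-3.3],[1,0,0,-10,0,0,0],[1,0,0,0,0,0,0]]}}

```text
time_s: 17.75
eef_pos: [0.3867, 0.2717, 0.1947]
orientation: [0.001, 0.667, 0.745, 0.002]
force: [0.2, 0.2, -1.9]
finger_gap: 0.0586
```

```bash
python3 g.py .629 .059 .2 96.3
```

```text
t 17.75 tcp [0.3867 0.2717 0.1947] phi 96.3 tilt [0.19 0.07] F [ 0.2  0.2 -1.9] gap 0.0586 q [ 0.25  0.35 -1.08  2.    0.37  1.   -0.9 ]
tool delta mm [-238.   217.5   -4.8] norm 322.5
rotvec deg [ 0.2  -0.05 -0.  ]
```

Request:
{"method": "apply_moves", "body": {"rows": [[1,-12,11,0,0,0,0],[1,-24,22,0,0,0,0],[1,-26,23.8,0,0,0,0],[1,-26,23.8,0,0,0,0],[1,-26,23.8,0,0,0,0],[1,-26,23.8,0,0,0,0],[1,-26,23.8,0,0,0,0],[1,-26,23.8,0,0,0,0],[1,-24,22,0,0,0,0],[1,-15,13.5,0,0,0,0]]}}

```text
time_s: 18.58
eef_pos: [0.6229, 0.0607, 0.19]
orientation: [-0.0, 0.669, 0.744, -0.001]
force: [-0.1, -0.9, -1.1]
finger_gap: 0.059
```

Request:
{"method": "apply_moves", "body": {"rows": [[1,-7,4,0,0,0,0],[1,0,0,0,0,0,0],[1,0,0,0,0,0,0]]}}

```text
time_s: 18.83
eef_pos: [0.6246, 0.0595, 0.1913]
orientation: [-0.001, 0.666, 0.746, -0.001]
force: [-0.7, 1.4, -1.2]
finger_gap: 0.0588
```

```bash
python3 g.py .629 .059 .0373 96.3
python3 - <<'E'
from h import *
im,d,p=snap('wrist','w7')
E
```

```text
t 18.83 tcp [0.6246 0.0595 0.1913] phi 96.41 tilt [-0.17  0.04] F [-0.7  1.4 -1.2] gap 0.0588 q [ 0.49  0.63 -0.91  1.63  0.53  1.16 -0.43]
tool delta mm [ -1.2   4.7 154. ] norm 154.1
rotvec deg [-0.17 -0.06  0.11]
```

View pics/w7.png

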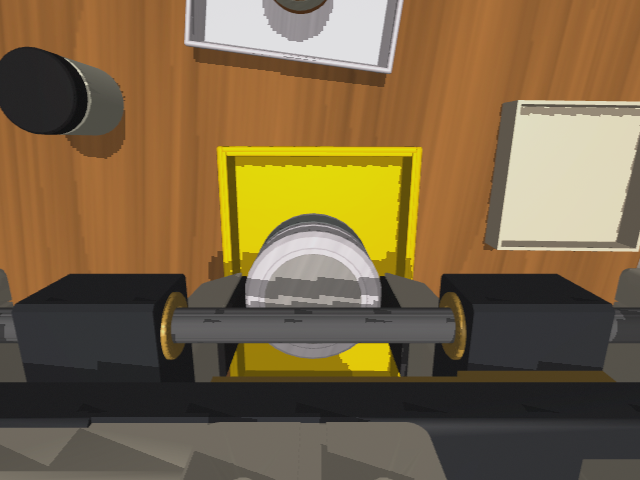

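The tin at (313,290) lines up with the tray, whose walls run from x=220 to x=420 px. I'll check the tray's axis using its rim points in this view.

Run:
```python
from h import *
im,d,p=load('w7'); Q=pts(d,p); hsv=cv2.cvtColor(im,cv2.COLOR_RGB2HSV)
m=(hsv[...,0]>22)&(hsv[...,0]<35)&(hsv[...,1]>180)&(abs(Q[...,2]-.04)<.005)
q=Q[m]; f=np.radians(6.3); o=np.array([.635,.004])
l=(q[:,:2]-o)@np.array([[np.cos(f),-np.sin(f)],[np.sin(f),np.cos(f)]])
print(len(q),'x extent',np.percentile(l[:,0],[0.5,99.5]),'y max',np.percentile(l[:,1],99.5), 'expect ±.084, .119')
```

```text
4616 x extent [-0.08285659  0.08389315] y max 0.11871724148548769 expect ±.084, .119
```

Request:
{"method": "apply_moves", "body": {"rows": [[1,-1.2,4.7,5,0,0,0],[1,0,0,20,0,0,0],[1,0,0,30,0,0,0],[1,0,0,30,0,0,0],[1,0,0,28,0,0,0],[1,0,0,18,0,0,0],[1,0,0,10,0,0,0],[1,0,0,5,0,0,0],[1,0,0,2,0,0,0],[1,0,0,0,0,0,0]]}}

```text
time_s: 19.72
eef_pos: [0.6315, 0.0587, 0.0456]
orientation: [0.0, 0.666, 0.746, 0.001]
force: [0.7, -0.7, -1.4]
finger_gap: 0.0589
```

Request:
{"method": "apply_moves", "body": {"rows": [[1,0,0,2,0,0,0],[1,0,0,2,0,0,0],[1,0,0,1,0,0,0],[1,0,0,0.5,0,0,0],[1,0,0,0,0,0,0]]}}

```text
time_s: 20.13
eef_pos: [0.6311, 0.0578, 0.0396]
orientation: [0.0, 0.667, 0.745, 0.0]
force: [0.7, -0.4, -1.6]
finger_gap: 0.0591
```

Request:
{"method": "apply_moves", "body": {"rows": [[1,0,0,1,0,0,0],[1,0,0,0.5,0,0,0],[1,0,0,0,0,0,0]]}}

```text
time_s: 20.38
eef_pos: [0.6309, 0.0578, 0.0377]
orientation: [-0.0, 0.666, 0.746, -0.0]
force: [-0.8, -0.5, -1.1]
finger_gap: 0.0589
```

Request:
{"method": "apply_moves", "body": {"rows": [[1,0,0,0.6,0,0,0],[1,0,0,0,0,0,0],[-0.65,0,0,0,0,0,0],[-0.65,0,0,0,0,0,0],[-0.65,0,0,0,0,0,0]]}}

```text
time_s: 20.8
eef_pos: [0.6312, 0.058, 0.0374]
orientation: [0.0, 0.666, 0.746, 0.0]
force: [-0.4, 0.1, 0.4]
finger_gap: 0.0739
```

Request:
{"method": "apply_moves", "body": {"rows": [[-0.65,0,0,-5,0,0,0],[-0.65,0,0,-15,0,0,0],[-0.65,0,0,-25,0,0,0],[-0.65,0,0,-35,0,0,0],[-1,0,0,-35,0,0,0],[-1,0,0,-30,0,0,0],[-1,0,0,-15,0,0,0],[-1,0,0,-5,0,0,0],[-1,0,0,0,0,0,0]]}}

```text
time_s: 21.55
eef_pos: [0.6317, 0.058, 0.2039]
orientation: [0.001, 0.667, 0.745, 0.001]
force: [0.7, 0.7, 0.2]
finger_gap: 0.0917
```

```bash
python3 g.py .426 -.140 .2 96.3
python3 - <<'E'
from wm import *
snap('wrist','w8')
top('w8',(.63,.058),.05)
E
```

```text
t 21.55 tcp [0.6317 0.058  0.2039] phi 96.4 tilt [ 0.16 -0.02] F [0.7 0.7 0.2] gap 0.0917 q [ 0.49  0.62 -0.91  1.6   0.52  1.18 -0.42]
tool delta mm [-173.8 -226.5    3.4] norm 285.5
rotvec deg [0.16 0.04 0.1 ]
w8 (0.63, 0.058) 3717 z 0.0502 mean [0.6308 0.0598] circ [0.6309 0.0586] 0.0301 px [311. 218.]
```

Tin 1 is down, lid top at 50 mm as expected. Next is tin 2.

Request:
{"method": "apply_moves", "body": {"rows": [[-1,-10,-13,0,0,0,0],[-1,-22,-28.7,0,0,0,0],[-1,-23,-30,0,0,0,0],[-1,-23,-30,0,0,0,0],[-1,-23,-30,0,0,0,0],[-1,-23,-30,0,0,0,0],[-1,-22,-28.7,0,0,0,0],[-1,-18,-23,0,0,0,0],[-1,-9,-12,0,0,0,0],[-1,0,0,0,0,0,0]]}}

```text
time_s: 22.43
eef_pos: [0.4217, -0.1423, 0.2]
orientation: [-0.002, 0.669, 0.743, -0.002]
force: [0.1, -0.2, 0.5]
finger_gap: 0.0919
```

```bash
python3 - <<'E'
from wm import *
manip.capture('wrist'); snap('wrist','w9')
top('w9',(.426,-.14),.046)
E
python3 g.py .426 -.140 .032 96.3
```

```text
w9 (0.426, -0.14) 3687 z 0.0462 mean [ 0.4257 -0.1388] circ [ 0.4259 -0.1401] 0.0302 px [315. 219.]
t 22.53 tcp [ 0.4253 -0.1394  0.2012] phi 96.28 tilt [-0.09  0.07] F [-0.9 -0.1 -0.8] gap 0.0914 q [ 1.2   0.27 -1.07  2.04  0.29  0.99  0.1 ]
tool delta mm [ -0.9   0.8 169.2] norm 169.2
rotvec deg [-0.08 -0.08 -0.02]
```

Request:
{"method": "apply_moves", "body": {"rows": [[-1,-1,0.8,10,0,0,0],[-1,0,0,25,0,0,0],[-1,0,0,32,0,0,0],[-1,0,0,32,0,0,0],[-1,0,0,28,0,0,0],[-1,0,0,20,0,0,0],[-1,0,0,12,0,0,0],[-1,0,0,6,0,0,0],[-1,0,0,3,0,0,0],[-1,0,0,0,0,0,0]]}}

```text
time_s: 23.37
eef_pos: [0.4276, -0.1386, 0.0335]
orientation: [-0.001, 0.666, 0.746, 0.0]
force: [-0.8, 0.2, 0.4]
finger_gap: 0.0921
```

Request:
{"method": "apply_moves", "body": {"rows": [[1,0,0,0,0,0,0],[1,0,0,0,0,0,0],[1,0,0,0,0,0,0],[1,0,0,0,0,0,0],[1,0,0,0,0,0,0],[1,0,0,0,0,0,0]]}}

```text
time_s: 23.87
eef_pos: [0.4272, -0.1405, 0.0346]
orientation: [0.0, 0.667, 0.745, -0.0]
force: [-0.6, 0.5, 4.5]
finger_gap: 0.0588
```

Request:
{"method": "apply_moves", "body": {"rows": [[1,0,0,-5,0,0,0],[1,0,0,-15,0,0,0],[1,0,0,-25,0,0,0],[1,0,0,-30,0,0,0],[1,0,0,-30,0,0,0],[1,0,0,-25,0,0,0],[1,0,0,-20,0,0,0],[1,0,0,-10,0,0,0],[1,0,0,0,0,0,0]]}}

```text
time_s: 24.62
eef_pos: [0.4285, -0.1407, 0.1961]
orientation: [0.002, 0.667, 0.745, 0.0]
force: [-0.4, -0.3, -1.4]
finger_gap: 0.0587
```

```bash
python3 g.py .641 -.051 .2 96.3
```

```text
t 24.62 tcp [ 0.4285 -0.1407  0.1961] phi 96.38 tilt [ 0.18 -0.15] F [-0.4 -0.3 -1.4] gap 0.0587 q [ 1.2   0.29 -1.07  2.04  0.31  0.98  0.08]
tool delta mm [ 65.5 221.2  -3.5] norm 230.7
rotvec deg [0.16 0.17 0.08]
```

Request:
{"method": "apply_moves", "body": {"rows": [[1,4,13.5,0,0,0,0],[1,8,27,0,0,0,0],[1,9,30.4,0,0,0,0],[1,9,30.4,0,0,0,0],[1,9,30.4,0,0,0,0],[1,9,30.4,0,0,0,0],[1,8,27,0,0,0,0],[1,6,20,0,0,0,0],[1,3.5,12,0,0,0,0],[1,0,0,0,0,0,0]]}}

```text
time_s: 25.45
eef_pos: [0.6407, -0.0476, 0.1917]
orientation: [-0.001, 0.665, 0.746, 0.0]
force: [-0.1, -0.1, -0.7]
finger_gap: 0.0587
```

Request:
{"method": "apply_moves", "body": {"rows": [[1,0,0,0,0,0,0],[1,0,0,0,0,0,0]]}}

```text
time_s: 25.62
eef_pos: [0.6382, -0.0506, 0.1925]
orientation: [-0.001, 0.666, 0.746, -0.001]
force: [-0.5, -1.0, -1.9]
finger_gap: 0.0583
```

```bash
python3 g.py .641 -.051 .038 96.3
```

```text
t 25.62 tcp [ 0.6382 -0.0506  0.1925] phi 96.42 tilt [-0.17 -0.02] F [-0.5 -1.  -1.9] gap 0.0583 q [ 0.65  0.65 -0.9   1.59  0.54  1.17 -0.26]
tool delta mm [ -0.7   3.2 154.5] norm 154.6
rotvec deg [-0.17 -0.    0.12]
```

Request:
{"method": "apply_moves", "body": {"rows": [[1,-0.7,2.2,5,0,0,0],[1,0,0,20,0,0,0],[1,0,0,30,0,0,0],[1,0,0,30,0,0,0],[1,0,0,28,0,0,0],[1,0,0,18,0,0,0],[1,0,0,10,0,0,0],[1,0,0,5,0,0,0],[1,0,0,2,0,0,0],[1,0,0,0,0,0,0]]}}

```text
time_s: 26.45
eef_pos: [0.6424, -0.0509, 0.0469]
orientation: [0.0, 0.667, 0.745, 0.0]
force: [0.1, -0.2, -1.9]
finger_gap: 0.0587
```

Request:
{"method": "apply_moves", "body": {"rows": [[1,0,0,2,0,0,0],[1,0,0,2,0,0,0],[1,0,0,1,0,0,0],[1,0,0,0.5,0,0,0],[1,0,0,0,0,0,0]]}}

```text
time_s: 26.87
eef_pos: [0.642, -0.0508, 0.0409]
orientation: [0.0, 0.666, 0.746, 0.0]
force: [-0.2, -0.7, -1.3]
finger_gap: 0.0584
```

Contact should come near 0.0386 to 0.039.

Request:
{"method": "apply_moves", "body": {"rows": [[1,0,0,1,0,0,0],[1,0,0,0.5,0,0,0],[1,0,0,0.5,0,0,0],[1,0,0,0,0,0,0]]}}

```text
time_s: 27.2
eef_pos: [0.6419, -0.0507, 0.0387]
orientation: [-0.0, 0.666, 0.746, -0.0]
force: [-0.3, -1.2, -0.9]
finger_gap: 0.059
```

Request:
{"method": "apply_moves", "body": {"rows": [[1,0,0,0.5,0,0,0],[1,0,0,0,0,0,0],[-0.65,0,0,0,0,0,0],[-0.65,0,0,0,0,0,0],[-0.65,0,0,0,0,0,0]]}}

```text
time_s: 27.62
eef_pos: [0.6421, -0.0507, 0.0382]
orientation: [0.0, 0.666, 0.746, 0.0]
force: [0.1, -0.7, -0.4]
finger_gap: 0.0733
```

Request:
{"method": "apply_moves", "body": {"rows": [[-0.65,0,0,-5,0,0,0],[-0.65,0,0,-15,0,0,0],[-0.65,0,0,-25,0,0,0],[-0.65,0,0,-35,0,0,0],[-1,0,0,-35,0,0,0],[-1,0,0,-30,0,0,0],[-1,0,0,-15,0,0,0],[-1,0,0,-5,0,0,0],[-1,0,0,0,0,0,0]]}}

```text
time_s: 28.37
eef_pos: [0.6426, -0.0508, 0.2049]
orientation: [0.001, 0.667, 0.746, 0.001]
force: [-0.2, -0.1, 0.4]
finger_gap: 0.0917
```

```bash
python3 g.py .4188 .1372 .2 90
python3 - <<'E'
from wm import *
snap('wrist','w10')
top('w10',(.641,-.051),.05)
E
```

```text
t 28.37 tcp [ 0.6426 -0.0508  0.2049] phi 96.4 tilt [ 0.15 -0.05] F [-0.2 -0.1  0.4] gap 0.0917 q [ 0.65  0.64 -0.91  1.57  0.53  1.19 -0.25]
tool delta mm [ 211.8 -201.5    4.2] norm 292.3
rotvec deg [0.15 0.05 6.4 ]
w10 (0.641, -0.051) 3697 z 0.0502 mean [ 0.6417 -0.0489] circ [ 0.6418 -0.0501] 0.0301 px [311. 218.]
```

Both tins are in the tray, lid tops at 50 mm. The gift jar is last, gripped high so the fingertips stay above the foam.

Request:
{"method": "apply_moves", "body": {"rows": [[-1,12,-11.4,0,0,0,0],[-1,25,-23.8,0,0,0,0],[-1,28,-26.6,0,0,0,0],[-1,28,-26.6,0,0,0,0],[-1,28,-26.6,0,0,0,0],[-1,28,-26.6,0,0,0,0],[-1,26,-24.7,0,0,0,0],[-1,22,-21,0,0,0,0],[-1,13,-12.4,0,0,0,0],[-1,0,0,0,0,0,0]]}}

```text
time_s: 29.25
eef_pos: [0.4162, 0.1375, 0.2021]
orientation: [-0.001, 0.665, 0.747, -0.001]
force: [0.1, 0.4, -0.4]
finger_gap: 0.0918
```

```bash
python3 - <<'E'
from wm import *
manip.capture('wrist'); snap('wrist','w11')
top('w11',(.4188,.1372),.074)
E
python3 g.py .4188 .1372 .058 96.3
```

```text
w11 (0.4188, 0.1372) 4073 z 0.0737 mean [0.4189 0.1384] circ [0.4192 0.1373] 0.0292 px [313. 224.]
t 29.35 tcp [0.42   0.135  0.2027] phi 96.43 tilt [-0.03 -0.04] F [ 0.2 -0.4 -0.8] gap 0.092 q [ 0.63  0.27 -1.13  2.05  0.3   0.99 -0.54]
tool delta mm [  2.4  -0.9 144.7] norm 144.7
rotvec deg [-0.04  0.03  0.13]
```

View pics/w11.png

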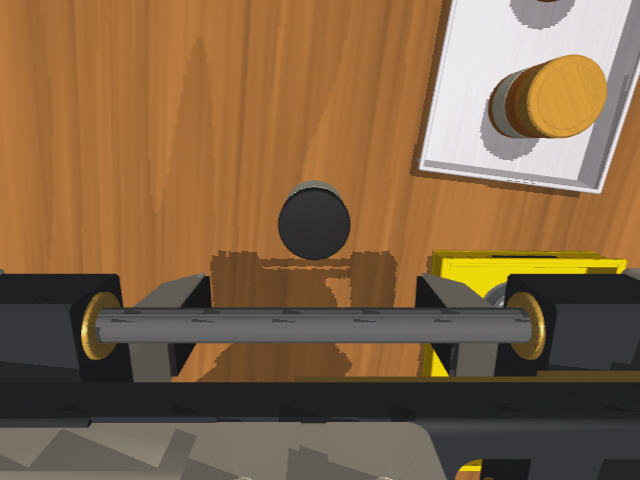

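The black lid is at (314,223), centred between the fingers. I'll descend and grip at 45 N.

Request:
{"method": "apply_moves", "body": {"rows": [[-1,2.2,-0.9,10,0,0,0],[-1,0,0,22,0,0,0],[-1,0,0,28,0,0,0],[-1,0,0,28,0,0,0],[-1,0,0,22,0,0,0],[-1,0,0,16,0,0,0],[-1,0,0,10,0,0,0],[-1,0,0,6,0,0,0],[-1,0,0,1,0,0,0],[-1,0,0,0,0,0,0]]}}

```text
time_s: 30.18
eef_pos: [0.4192, 0.1378, 0.0601]
orientation: [-0.0, 0.667, 0.745, 0.0]
force: [-0.1, -0.6, 0.5]
finger_gap: 0.0916
```

Request:
{"method": "apply_moves", "body": {"rows": [[1,0,0,0,0,0,0],[1,0,0,0,0,0,0],[1,0,0,0,0,0,0],[1,0,0,0,0,0,0],[1,0,0,0,0,0,0],[1,0,0,0,0,0,0]], "newtons": 45}}

```text
time_s: 30.68
eef_pos: [0.419, 0.1376, 0.0605]
orientation: [0.0, 0.667, 0.746, 0.0]
force: [-1.4, -0.4, 2.7]
finger_gap: 0.0565
```

Request:
{"method": "apply_moves", "body": {"rows": [[1,0,0,-5,0,0,0],[1,0,0,-15,0,0,0],[1,0,0,-25,0,0,0],[1,0,0,-30,0,0,0],[1,0,0,-30,0,0,0],[1,0,0,-25,0,0,0],[1,0,0,-10,0,0,0],[1,0,0,0,0,0,0]]}}

```text
time_s: 31.35
eef_pos: [0.4203, 0.1379, 0.2021]
orientation: [0.002, 0.667, 0.745, 0.001]
force: [1.8, 0.7, -2.8]
finger_gap: 0.0561
```

```bash
python3 g.py .583 -.3055 .2 96.3
```

```text
t 31.35 tcp [0.4203 0.1379 0.2021] phi 96.37 tilt [ 0.25 -0.03] F [ 1.8  0.7 -2.8] gap 0.0561 q [ 0.63  0.28 -1.14  2.06  0.31  0.99 -0.55]
tool delta mm [-458.8  112.5    3. ] norm 472.3
rotvec deg [0.25 0.05 0.07]
```

Request:
{"method": "apply_moves", "body": {"rows": [[1,-15,3,0,0,0,0],[1,-30,6,0,0,0,0],[1,-37,7.5,0,0,0,0],[1,-37,7.5,0,0,0,0],[1,-37,7.5,0,0,0,0],[1,-37,7.5,0,0,0,0],[1,-37,7.5,0,0,0,0],[1,-37,7.5,0,0,0,0],[1,-37,7.5,0,0,0,0],[1,-37,7.5,0,0,0,0]]}}

```text
time_s: 32.18
eef_pos: [0.5242, -0.1953, 0.1975]
orientation: [-0.002, 0.667, 0.745, -0.001]
force: [1.3, 0.6, -2.5]
finger_gap: 0.0566
```

Request:
{"method": "apply_moves", "body": {"rows": [[1,-37,7.5,0,0,0,0],[1,-37,7.5,0,0,0,0],[1,-37,7.5,0,0,0,0],[1,-37,7.5,0,0,0,0],[1,-30,6,0,0,0,0],[1,-20,4,0,0,0,0],[1,-10,2,0,0,0,0],[1,0,0,0,0,0,0],[1,0,0,0,0,0,0],[1,0,0,0,0,0,0]]}}

```text
time_s: 33.02
eef_pos: [0.5905, -0.3924, 0.1994]
orientation: [-0.001, 0.665, 0.747, 0.0]
force: [-0.0, -0.1, -2.6]
finger_gap: 0.0563
```

```bash
python3 g.py .583 -.3055 .2 96.3
python3 - <<'E'
from h import *
im,d,p=snap('wrist','w12')
E
```

```text
t 33.02 tcp [ 0.5905 -0.3924  0.1994] phi 96.59 tilt [-0.07  0.11] F [-0.  -0.1 -2.6] gap 0.0563 q [ 1.06  0.74 -0.84  1.39  0.56  1.26  0.29]
tool delta mm [87.2  2.5 -0.4] norm 87.2
rotvec deg [-0.06 -0.12  0.29]
```

View pics/w12.png

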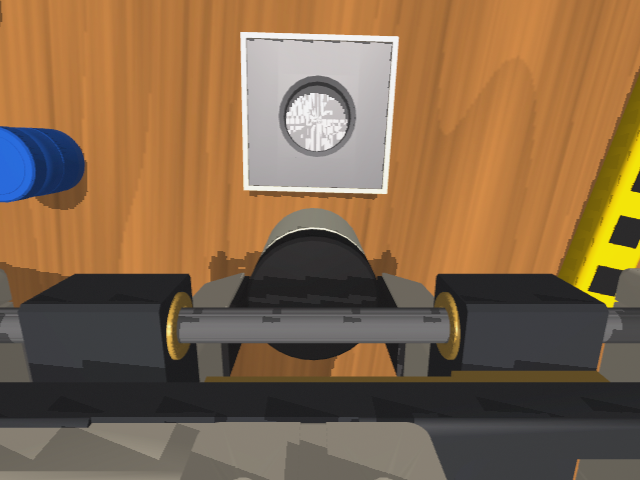

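The wrist view shows the box with its cutout at (317,116) and the held jar at (315,295). I'll measure the cutout's axis and how the jar sits in the fingers.

Run:
```python
from wm import *
im,d,p=load('w12'); Q=pts(d,p)
c=np.array([.583,-.3055]); near=(np.hypot(Q[...,0]-c[0],Q[...,1]-c[1])<.1)
m=near&(Q[...,2]>.028)&(Q[...,2]<.042); q=Q[m][:,:2].astype(np.float32)*1000
r=cv2.minAreaRect(q); print('box',r,'foam z',np.median(Q[m][:,2]))
# hole rim: contour of the hole in foam mask -> ray at foam height
k=(near&(Q[...,2]>.0305)&(Q[...,2]<.042)).astype(np.uint8)
cs,h=cv2.findContours(k,cv2.RETR_CCOMP,cv2.CHAIN_APPROX_NONE)
for i,ct in enumerate(cs):
    if h[0][i][3]>=0 and len(ct)>60:
        pp=np.array([ray(u,v,p,.032)[:2] for u,v in ct[:,0]]).astype(np.float32)*1000
        print('hole',len(ct),cv2.fitEllipse(pp),cv2.minEnclosingCircle(pp))
# floor of hole
m=(np.hypot(Q[...,0]-c[0],Q[...,1]-c[1])<.04)&(abs(Q[...,2]-.006)<.003)
if m.sum()>20: print('floor',m.sum(),cv2.minEnclosingCircle(Q[m][:,:2].astype(np.float32)*1000))
s=manip.observe(); tz=s['eef_pos'][2]
m=(abs(Q[...,2]-(tz+.0135))<.006)&(np.hypot(Q[...,0]-s['eef_pos'][0],Q[...,1]-s['eef_pos'][1])<.05)
print('held lid z',np.median(Q[m][:,2]),Q[m][:,:2].mean(0),cv2.minEnclosingCircle(Q[m][:,:2].astype(np.float32)),'tcp',s['eef_pos'])
```

```text
box ((584.006103515625, -306.48748779296875), (124.45442962646484, 124.35028076171875), 5.080916881561279) foam z 0.032855589619135595
hole 284 ((583.9239501953125, -306.5888366699219), (60.335025787353516, 60.7662239074707), 20.492311477661133) ((584.1483154296875, -306.64544677734375), 31.82366943359375)
floor 3280 ((583.9849853515625, -306.4477844238281), 28.437894821166992)
held lid z 0.21248061339096536 [ 0.58971953 -0.38459936] ((0.5895335674285889, -0.3819587230682373), 0.04433487728238106) tcp [ 0.59063718 -0.3925363   0.19993698]
```

Request:
{"method": "apply_moves", "body": {"rows": [[1,10,0.2,0,0,0,0],[1,20,0.4,0,0,0,0],[1,24,0.5,0,0,0,0],[1,20,0.4,10,0,0,0],[1,11,0.2,20,0,0,0],[1,1,0,20,0,0,0],[1,0,0,10,0,0,0],[1,0,0,5,0,0,0],[1,0,0,0,0,0,0],[1,0,0,0,0,0,0]]}}

```text
time_s: 33.9
eef_pos: [0.5828, -0.3102, 0.1359]
orientation: [0.0, 0.667, 0.745, 0.0]
force: [0.6, -0.8, -1.2]
finger_gap: 0.0567
```

Request:
{"method": "apply_moves", "body": {"rows": [[1,0,0,0,0,0,0],[1,0,0,0,0,0,0]]}}

```text
time_s: 34.07
eef_pos: [0.5833, -0.3103, 0.1364]
orientation: [0.001, 0.667, 0.745, 0.0]
force: [-0.8, 0.6, -2.0]
finger_gap: 0.0561
```

```bash
python3 g.py .584 -.3064 .0975 96.3;python3 g.py .584 -.3064 .0975 96.3
```

```text
t 34.07 tcp [ 0.5833 -0.3103  0.1364] phi 96.37 tilt [ 0.1  -0.04] F [-0.8  0.6 -2. ] gap 0.0561 q [ 1.01  0.72 -0.84  1.59  0.58  1.1   0.13]
tool delta mm [ 3.9  1.1 38.9] norm 39.1
rotvec deg [0.1  0.06 0.07]
t 34.07 tcp [ 0.5833 -0.3103  0.1364] phi 96.37 tilt [ 0.1  -0.04] F [-0.8  0.6 -2. ] gap 0.0561 q [ 1.01  0.72 -0.84  1.59  0.58  1.1   0.13]
tool delta mm [ 3.9  1.1 38.9] norm 39.1
rotvec deg [0.1  0.06 0.07]
```

Request:
{"method": "apply_moves", "body": {"rows": [[1,4,1,5,0,0,0],[1,0,0,12,0,0,0],[1,0,0,12,0,0,0],[1,0,0,6,0,0,0],[1,0,0,2,0,0,0],[1,0,0,0,0,0,0],[1,0,0,0,0,0,0],[1,0,0,0,0,0,0]]}}

```text
time_s: 34.73
eef_pos: [0.5836, -0.3057, 0.0986]
orientation: [0.0, 0.666, 0.746, 0.0]
force: [-1.2, -0.5, -2.7]
finger_gap: 0.0567
```

```bash
python3 g.py .584 -.3064 .0925 96.3
```

```text
t 34.73 tcp [ 0.5836 -0.3057  0.0986] phi 96.41 tilt [ 0.05 -0.01] F [-1.2 -0.5 -2.7] gap 0.0567 q [ 0.99  0.76 -0.81  1.61  0.62  1.04  0.1 ]
tool delta mm [-0.7  0.4  6.1] norm 6.2
rotvec deg [0.04 0.01 0.11]
```

Aligned to within 1 mm. Now I'll press in slowly while watching the force.

Request:
{"method": "apply_moves", "body": {"rows": [[1,-0.6,0.4,2,0,0,0],[1,0,0,2,0,0,0],[1,0,0,2,0,0,0],[1,0,0,2,0,0,0],[1,0,0,2,0,0,0],[1,0,0,0,0,0,0],[1,0,0,0,0,0,0]]}}

```text
time_s: 35.32
eef_pos: [0.5834, -0.3062, 0.088]
orientation: [-0.0, 0.666, 0.746, -0.0]
force: [0.4, -0.4, -2.5]
finger_gap: 0.0564
```

Request:
{"method": "apply_moves", "body": {"rows": [[1,0,0,2,0,0,0],[1,0,0,2,0,0,0],[1,0,0,2,0,0,0],[1,0,0,0,0,0,0]]}}

```text
time_s: 35.65
eef_pos: [0.5836, -0.3062, 0.0819]
orientation: [0.0, 0.666, 0.746, 0.0]
force: [1.3, 0.2, -2.7]
finger_gap: 0.0566
```

Request:
{"method": "apply_moves", "body": {"rows": [[1,0,0,2,0,0,0],[1,0,0,2,0,0,0],[1,0,0,0,0,0,0]]}}

```text
time_s: 35.9
eef_pos: [0.5841, -0.3064, 0.0787]
orientation: [0.001, 0.666, 0.746, 0.0]
force: [-0.2, -0.3, 1.2]
finger_gap: 0.0563
```

```bash
python3 g.py .584 -.3064 .0665 96.3
```

```text
t 35.9 tcp [ 0.5841 -0.3064  0.0787] phi 96.41 tilt [ 0.06 -0.03] F [-0.2 -0.3  1.2] gap 0.0563 q [ 0.98  0.79 -0.79  1.62  0.64  1.01  0.09]
tool delta mm [-0.  -0.1 12.2] norm 12.2
rotvec deg [0.06 0.03 0.11]
```

Request:
{"method": "apply_moves", "body": {"rows": [[1,0,0,2,0,0,0],[1,0,0,2,0,0,0],[1,0,0,2,0,0,0],[1,0,0,0,0,0,0]]}}

```text
time_s: 36.23
eef_pos: [0.584, -0.3063, 0.0723]
orientation: [0.0, 0.666, 0.746, 0.0]
force: [0.1, -1.1, 2.7]
finger_gap: 0.0563
```

Request:
{"method": "apply_moves", "body": {"rows": [[1,0,0,1.5,0,0,0],[1,0,0,1.5,0,0,0],[1,0,0,1.5,0,0,0],[1,0,0,0,0,0,0]]}}

```text
time_s: 36.57
eef_pos: [0.584, -0.3063, 0.0679]
orientation: [0.0, 0.666, 0.746, 0.0]
force: [0.5, -0.6, 3.6]
finger_gap: 0.0565
```

Request:
{"method": "apply_moves", "body": {"rows": [[1,0,0,1,0,0,0],[1,0,0,0.5,0,0,0],[1,0,0,0,0,0,0]]}}

```text
time_s: 36.82
eef_pos: [0.584, -0.3063, 0.0666]
orientation: [0.0, 0.666, 0.746, 0.0]
force: [-0.3, 0.6, 4.7]
finger_gap: 0.0564
```

Request:
{"method": "apply_moves", "body": {"rows": [[1,0,0,1,0,0,0],[1,0,0,0,0,0,0]]}}

```text
time_s: 36.98
eef_pos: [0.5841, -0.3064, 0.0665]
orientation: [0.001, 0.666, 0.746, -0.0]
force: [-1.8, 0.5, 10.9]
finger_gap: 0.0565
```

It stopped at TCP 0.0665, exactly the predicted home height, and the force jumped to 10.9 N. That means it has bottomed, so I'll release and check.

Request:
{"method": "apply_moves", "body": {"rows": [[1,0,0,-0.5,0,0,0],[-0.65,0,0,0,0,0,0],[-0.65,0,0,0,0,0,0],[-0.65,0,0,0,0,0,0],[-1,0,0,0,0,0,0],[-1,0,0,0,0,0,0]]}}

```text
time_s: 37.48
eef_pos: [0.5832, -0.3061, 0.0652]
orientation: [-0.0, 0.666, 0.746, -0.0]
force: [0.2, 0.0, 0.3]
finger_gap: 0.0846
```

Request:
{"method": "apply_moves", "body": {"rows": [[-1,0,0,-5,0,0,0],[-1,0,0,-15,0,0,0],[-1,0,0,-25,0,0,0],[-1,0,0,-30,0,0,0],[-1,0,0,-30,0,0,0],[-1,0,0,-25,0,0,0],[-1,0,0,-10,0,0,0],[-1,0,0,0,0,0,0],[-1,0,0,0,0,0,0]]}}

```text
time_s: 38.23
eef_pos: [0.5835, -0.3064, 0.2062]
orientation: [0.001, 0.666, 0.746, -0.0]
force: [-0.4, -0.5, -0.6]
finger_gap: 0.0919
```

```bash
python3 g.py
python3 - <<'E'
from wm import *
snap('wrist','w13')
top('w13',(.584,-.3065),.08,tol=.012)
im,d,p=load('w13');Q=pts(d,p); m=(Q[...,2]>.07)&(Q[...,2]<.1)&(np.hypot(Q[...,0]-.584,Q[...,1]+.3065)<.025)
q=Q[m]; A=np.c_[q[:,:2]-q[:,:2].mean(0),np.ones(len(q))]; print('tilt',np.linalg.lstsq(A,q[:,2],rcond=None)[0])
snap('scene','s13')
E
```

```text
t 38.23 tcp [ 0.5835 -0.3064  0.2062] phi 96.4 tilt [ 0.03 -0.06] F [-0.4 -0.5 -0.6] gap 0.0919 q [ 1.03  0.65 -0.88  1.53  0.53  1.21  0.17]
w13 (0.584, -0.3065) 4166 z 0.0798 mean [ 0.584  -0.3051] circ [ 0.5838 -0.3067] 0.0293 px [313. 226.]
tilt [ 0.00015238 -0.00035876  0.07985143]
```

View pics/s13.png

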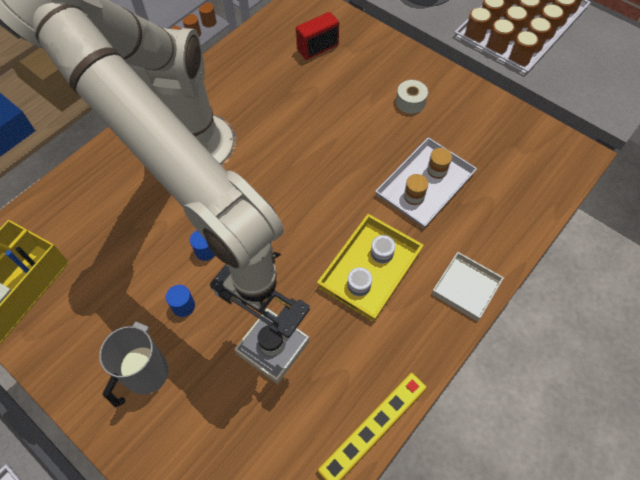

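The scene view shows both ambers upright in the pan at (440,162) and (416,188), and both tins in the tray at (383,248) and (360,280). The gift jar is in its box at (270,340), with its lid level at 79.8 mm where 80 mm means fully home. The pitcher at (133,360) and label roll at (412,97) haven't moved. I'm handing the job in.

```bash
python3 -c "
from workcell import manip
print(manip.sign_off())"
```

```text
the job is handed in; nothing more can be done
None
```

I placed all five candles and handed the job in at about 38 s, well inside the 122 s limit. No check failed.

| Candle | Where it is | Last check |
|---|---|---|
| Both amber jars | On the sheet pan's floor, about 55 mm either side of its centre | Lid tops at 73 mm, as expected for jars on the pan floor |
| Both silver tins | On the yellow tray's floor, about 50–55 mm either side of its centre | Lid tops at 50 mm, as expected for tins on the tray floor |
| White gift jar | Pressed home in the foam cutout | Lid level at 79.8 mm (80 expected), about 0.3 mm off the cutout's axis; it stopped at the predicted height as the force rose to 11 N |

- **Release:** the gripper is open and about 100 mm above the gift jar, touching nothing.
- **Left alone:** in the last scene picture, the pitcher, label roll and blue look-alikes are where they started.
- **Camera disagreement:** the top and scene cameras differed by about 4 mm. I used the middle of the two and confirmed each candle, the tray and the cutout with the wrist camera, which agreed to about 1 mm. The pan was not checked this way and relied on the middle value.

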